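Close up the test-kit chest

TASK

Close up the small grey test-kit chest with the fingertips: push both blue drawers fully home and slide the orange lid across until it is fully shut, in any order. Push smoothly without slamming, pinch or lift nothing, and leave the reagent bottle, the sample jar and the marker pen where they are.

Things in the scene. Friction and masses are not known exactly. Their poses are not given: they have to be found in the camera images.
- kit_chest: Low grey plastic chest fixed to the desk, 150 mm deep (its x), 220 mm wide (its y); 91 mm high to the top of the lid. Origin: centre of its underside on the desk. Its x axis points to its back, y to its left, z up; the drawers open towards its -x and the lid towards its -y.
- drawer_left_front (a point): Centre of the flat front face of the left (+y) blue drawer, 33 mm above the desk. The face is 104 mm wide and 50 mm high (8 to 58 mm above the desk), normal to the chest's -x; it has a thin blank label frame and no handle. When shut it lies at x = -0.081, y = +0.054 in the chest's frame.
- drawer_right_front (a point): The same for the right (-y) blue drawer; when shut at x = -0.081, y = -0.054 in the chest's frame.
- lid_end (a point): Centre of the outer face of the lid's turned-down end at the chest's right (-y) side: an upright orange face 150 mm long along the chest's x, from 65 to 91 mm above the desk (this point at 78 mm), 7 mm thick. The rest of the lid is an 8 mm thick plate whose top is 91 mm above the desk. When shut the point lies at x = 0, y = -0.119 in the chest's frame, the face 9 mm outside the chest's wall.
- drawer_left (a joint): How far the left drawer is pulled out, m: 0 fully home (hard stop), at most 0.10. It runs along the chest's x, weighs about 0.25 kg, needs about 2 N to push and stays where it is left.
- drawer_right (a joint): The same for the right drawer.
- lid (a joint): How far the lid is slid open along the chest's -y, m: 0 fully shut (hard stop), at most 0.10. It needs about 2 N to push (in the chest's +y) and stays where it is left.
- reagent_bottle: Loose white dropper bottle with a blue cap, 28 mm across, 68 mm tall, standing to the right of and in front of the chest; origin at the centre of its underside. Leave it alone.
- sample_jar: Loose white screw-lid sample jar, 74 mm across, 87 mm tall, standing to the right in front, nearer the robot; origin at the centre of its underside. Leave it alone.
- marker: Loose marker pen, white barrel and black cap, 121 mm long (its y), 16 mm thick, lying near the robot in front of the drawers; origin at the centre of its underside. Leave it alone.

How it is judged:
By the outcome, as a careful person would: the job done as asked, in the order asked, and still so for the second after the job is handed in, with the robot touching nothing.
It also fails if it takes over 51 s, if anything falls off the work surface, if the arm or the gripper's body presses on something with over 40 N, if the wrist force passes 120 N, or if a joint passes its speed limit or range.

ROBOT

A 6-joint arm with a two-finger parallel gripper is mounted at the origin on the work surface; the furniture and walls round the work are solid. World frame = base frame: x ahead of the robot, y to its left, z up, the work surface at z = 0. Lengths are in mm, angles in rad, forces in N, time in s.
With the tool pointing down it reaches from about 300 to 775 mm from the base axis. Payload 14.6 kg.
Tool frame: the origin (TCP) lies at the very end of the fingers, on their centre line; the grasp point (between the pads) lies 19 mm behind it (r.hold_point_z is the distance from the TCP to the grasp point, in mm); z points along the fingers, y is the line along which they close (so a half turn about z gives the same grasp; the last joint's range is limited). The gripper opens to 94 mm and grips with 3 to 60 N. Pads are 16 mm wide; open, the fingers measure 119 mm over their backs; the gripper's body (75 mm by 177 mm) begins 78 mm behind the grasp point.
Start: joints at [1.265, 0.3, 1.521, -0, 1.321, -0.067], TCP at [130.093, 534.383, 205.446] pointing down, gripper open.
Joint ranges: [-3.03, 3.03], [-0.79, 2.21], [0.23, 2.52], [-1.04, 4.18], [0, 3.07], [-2.55, 2.55]. Speed limits (rad/s): [2.22, 2.22, 2.57, 3.14, 3.14, 3.14].

INTERFACE

Orientations are given as [roll, pitch, yaw] about the fixed x, y, z axes, in that order (R = Rz(yaw) Ry(pitch) Rx(roll)).
In Python, from bench import r gives the robot as it stands. The module is installed in compiled form; this text tells all that it offers.
- The arm moves only by the tool arm_command, never from a script. Its argument "targets" is a list of rows, each a list of 4 numbers: the shift along the tool's x, y, z in units of 30 mm (1.0 is 30 mm), then the turn about the tool's z in degrees. In form: [[tx, ty, tz, spin], ...]. A call has 1 to 8 rows; each row is the pose to reach, as a shift and turn from the pose commanded when the call began, along the tool's axes at that moment; what a row does not reach only later rows make up. A row lasts 1/8 s, in which the tool goes at most 62.5 mm and 10.7 degrees, less where a joint would pass 70% of its speed; a pose out of reach is approached as far as the arm can. A call with a gripper value outside its range is refused whole. "claw" is the opening, from 0 (shut) to 1 (fully open), set as the call begins (left out, the last holds). The fingers move at their own pace and stop on an object; "newtons" is the grip in N (left out, the last holds). Time passes only in rows, so rows that repeat a pose let the fingers close. It gives the time, the measured TCP pose, the force and the opening at its end, in the units of the state.
- r.get_obs(): the state, without advancing time (a new reading comes with each control period).
- r.camera(name): name is "scene" or "top"; returns a dict with "img" (384x512x3 uint8, red, green, blue), "intrinsics" (3x3 intrinsics, pixels), "extrinsics" (4x4, takes a point from camera to world coordinates). Camera axes: x right, y down, z forward; pixel columns grow to the right and rows downward; lengths in mm; the calibration is good to about 2 mm. A picture is of the moment at which its call begins. There is no depth.
- r.sign_off(): hands the job in, once; it reports no verdict.
The state is a dict: "time_s": time; "joint_pos": joint angles; "joint_vel": joint speeds; "joint_torque": joint torques, N m; "tcp_pos": TCP position; "tcp_rot": TCP orientation; "wrist_force": force on the tool from outside, world axes, zero at the start; "wrist_torque": the same for the moment, N m; "finger_gap": finger opening in mm.
Only numpy, scipy, OpenCV 4.12 (cv2) and the standard library are available. Lean on these libraries where they do the work, as an engineer would, in place of code of your own. Each camera call takes 0.05 s, during which the arm holds its last target. There are 200 camera calls.

## Working session

There is one attempt and no reset: what is moved stays moved. The work goes in short steps, Python scripts to look and compute and a tool call to move; the robot and the scene stay as the last step left them, time stands still between calls to the robot, and variables do not carry over. Pictures are saved under pics/ and viewed, on a budget of 10 in all, crops included, one or two more only if the job needs it, and the job is handed in when it is done.

Besides the shell and the picture viewer there is one more tool, called after "Request:" as name(argument=value, ...) on one line, values as JSON. arm_command: Moves the arm, as the interface text tells. Its arguments: {"type":"object","properties":{"targets":{"type":"array"},"claw":{"type":"number"},"newtons":{"type":"number"}},"required":["targets"]}

```bash
mkdir -p pics; python3 - <<'E'
from bench import r
import cv2
o=r.get_obs();print(o)
for n in("scene","top"):
    c=r.camera(n);cv2.imwrite(f"pics/{n}0.png",c["img"][...,::-1]);print(n,c["intrinsics"].round(1).tolist(),c["extrinsics"].round(4).tolist())
E
```

```text
{'time_s': 0.0, 'joint_pos': array([ 1.26541296e+00,  3.00472088e-01,  1.52160958e+00, -1.03303715e-05,
        1.32071189e+00, -6.65753045e-02]), 'joint_vel': array([-0.00068349,  0.00083254, -0.00030532, -0.00055722,  0.00049196,
        0.00084114]), 'joint_torque': array([-1.57891176e-03, -5.31804407e+01, -3.52748144e+01,  7.07406714e-02,
        2.44121114e-02, -7.84901999e-05]), 'tcp_pos': array([130.00792834, 534.12694698, 204.87374078]), 'tcp_rot': array([-3.14039375e+00, -6.99074653e-05,  2.90278711e+00]), 'wrist_force': array([ 0.31553732,  0.26003181, -0.2256098 ]), 'wrist_torque': array([0.04600016, 0.04463944, 0.00394495]), 'finger_gap': 93.98563606712071}
scene [[485.1, 0.0, 255.7], [0.0, 485.1, 191.8], [0.0, 0.0, 1.0]] [[0.4874, -0.6692, 0.5609, 17.5], [-0.873, -0.3866, 0.2973, -315.0701], [0.0179, -0.6345, -0.7727, 742.3666], [0.0, 0.0, 0.0, 1.0]]
top [[389.8, 0.0, 258.2], [0.0, 389.8, 192.2], [0.0, 0.0, 1.0]] [[-0.0118, -0.9924, 0.1227, 396.7544], [-0.9998, 0.0095, -0.0196, -43.3855], [0.0183, -0.1229, -0.9923, 936.2321], [0.0, 0.0, 0.0, 1.0]]
```

View pics/scene0.png

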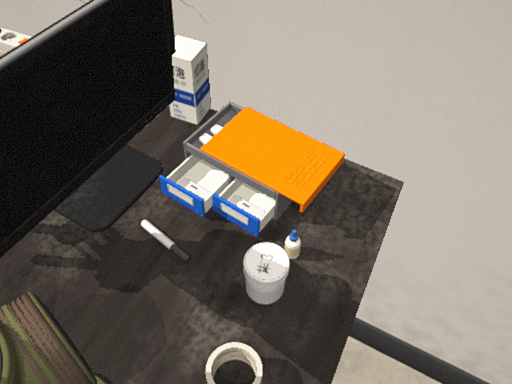

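View pics/top0.png

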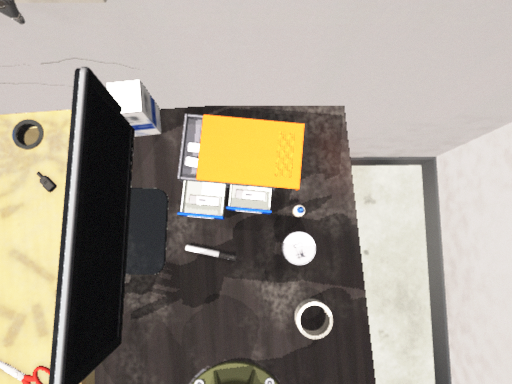

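The top view shows the lid corners near (203,115), (305,124), (301,189) and (197,180). The drawer fronts are at about (201,215) and (249,210), the bottle at (299,211), the jar at (299,248) and the pen from (185,246) to (235,258). A monitor stands between the arm's start and the chest. I'll enlarge the view and measure.

```bash
cat > h.py <<'E'
import numpy as np
K={'scene':np.array([[485.1,0,255.7],[0,485.1,191.8],[0,0,1]]),'top':np.array([[389.8,0,258.2],[0,389.8,192.2],[0,0,1]])}
E={'scene':np.array([[0.4874,-0.6692,0.5609,17.5],[-0.873,-0.3866,0.2973,-315.0701],[0.0179,-0.6345,-0.7727,742.3666]]),'top':np.array([[-0.0118,-0.9924,0.1227,396.7544],[-0.9998,0.0095,-0.0196,-43.3855],[0.0183,-0.1229,-0.9923,936.2321]])}
def ray(n,p): return E[n][:,3],E[n][:,:3]@np.linalg.solve(K[n],[*p,1])
def atz(n,p,z):
    c,d=ray(n,p); return c+d*(z-c[2])/d[2]
def proj(n,P):
    q=K[n]@((np.atleast_2d(P)-E[n][:,3])@E[n][:,:3]).T
    return (q[:2]/q[2]).T
def normal(n,a,b): return np.cross(ray(n,a)[1],ray(n,b)[1])
E
python3 - <<'E'
import cv2,numpy as np
from h import *
a=cv2.imread('pics/top0.png')[100:270,165:325]; b=cv2.imread('pics/scene0.png')[95:305,135:355]
cv2.imwrite('pics/topc.png',cv2.resize(a,(640,680)[:2] if 0 else None,fx=3.5,fy=3.5,interpolation=cv2.INTER_CUBIC))
cv2.imwrite('pics/scenec.png',cv2.resize(b,None,fx=2.8,fy=2.8,interpolation=cv2.INTER_CUBIC))
# monitor top edge line
n1=normal('top',(80,68),(52,384));n2=normal('scene',(0,65),(90,0))
A=np.array([n1,n2]);c=np.array([n1@E['top'][:,3],n2@E['scene'][:,3]])
for x in(0,200,400,600,700):
    print('mon top',x,np.linalg.solve(A[:,1:],c-A[:,0]*x).round())
for p in((132,130),(122,345)):print('mon bottom z50',atz('top',p,50).round(),'z0',atz('top',p,0).round())
print('scene bottom',atz('scene',(175,98),0).round(),atz('scene',(175,98),50).round())
print('ring',atz('top',(314,319),40).round(),'green top',atz('top',(235,362),60).round(), 'box',atz('top',(160,133),0).round())
for P in([80,68],[52,384]):print([atz('top',P,z).round() for z in (300,400)])
E
```

```text
mon top 0 [266. 312.]
mon top 200 [248. 333.]
mon top 400 [230. 354.]
mon top 600 [213. 375.]
mon top 700 [204. 385.]
mon bottom z50 [655. 231.  50.] z0 [669. 246.   0.]
mon bottom z50 [175. 239.  50.] z0 [162. 255.   0.]
scene bottom [710. 273.   0.] [663. 233.  50.]
ring [ 221. -182.   40.] green top [138.  -7.  60.] box [661. 178.   0.]
[array([691., 244., 300.]), array([645., 199., 400.])]
[array([182., 264., 300.]), array([215., 216., 400.])]
```

View pics/topc.png

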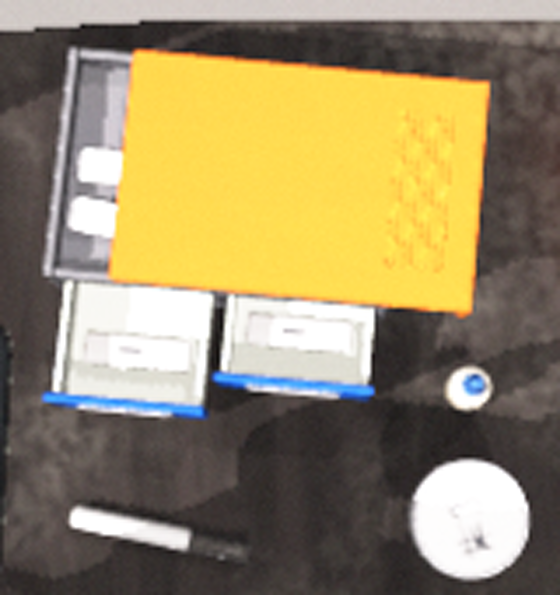

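View pics/scenec.png

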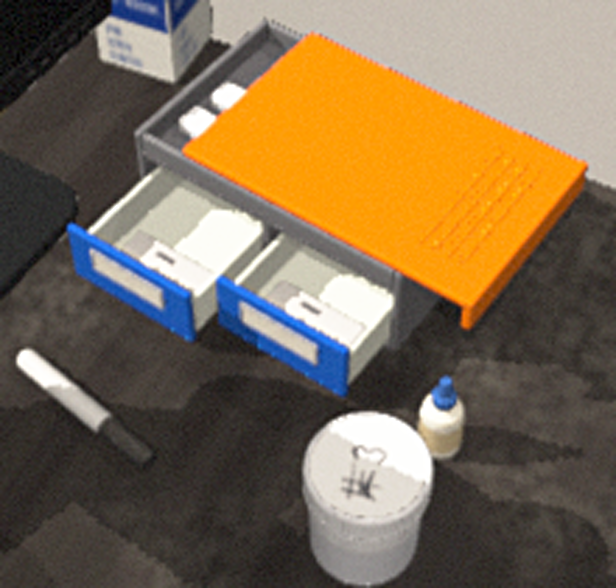

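```bash
cat > fit.py <<'E'
from h import *
from scipy.optimize import least_squares
T=lambda u,v:('top',((u+.5)/3.5+164.5,(v+.5)/3.5+99.5))
S=lambda u,v:('scene',((u+.5)/2.8+134.5,(v+.5)/2.8+94.5))
# params x,y,yaw,ql,qr,lid,L,zc
lid=lambda sx,e,z=91:(lambda p:(sx*75,(-119 if e else p[6])-p[5],z))
D=lambda k,y,z:(lambda p:(-81-p[3+k],(54,-54)[k]+y*52,z))
B=lambda sx:(lambda p:(sx*75,110,p[7]))
obs=[(lid(1,1),T(489,82)),(lid(-1,1),T(471,314)),(lid(1,0),T(133,50)),(lid(-1,0),T(110,279)),
(lid(1,0),S(313,35)),(lid(1,1),S(586,166)),(lid(-1,1),S(464,302)),(lid(-1,0),S(184,151)),(lid(-1,1,65),S(465,326)),
(D(0,1,58),S(68,224)),(D(0,-1,58),S(191,310)),(D(0,-1,8),S(194,337)),(D(0,1,58),T(44,402)),(D(0,-1,58),T(205,414)),
(D(1,1,58),S(219,283)),(D(1,-1,58),S(349,352)),(D(1,-1,8),S(344,391)),(D(1,1,58),T(215,382)),(D(1,-1,58),T(373,395)),
(B(1),S(265,20)),(B(-1),S(137,133)),(B(1),T(70,48)),(B(-1),T(44,275))]
def W(p,q):
    c,s=np.cos(p[2]),np.sin(p[2]);q=np.array(q,float)
    return np.array([p[0]+c*q[0]-s*q[1],p[1]+s*q[0]+c*q[1],q[2]])
def res(p): return np.concatenate([proj(n,W(p,f(p)))[0]-uv for f,(n,uv) in obs])
s=least_squares(res,[550,50,-.09,50,50,70,105,83],loss='soft_l1',x_scale=[10,10,.1,10,10,10,10,10])
if __name__=='__main__':
    np.set_printoptions(suppress=True,precision=2);p=s.x
    print(p.round(3));print(res(p).reshape(-1,2).round(1).tolist())
    print('lidend',W(p,(0,-119-p[5],78)),'dl',W(p,(-81-p[3],54,33)),'dr',W(p,(-81-p[4],-54,33)))
    print('bottle',atz(*T(473,384),68),atz(*S(446,380),68),'jar',atz(*T(470,518),87),atz(*S(368,460),87))
    print('pen',atz(*T(70,517),8),atz(*T(245,551),8))
E
python3 fit.py
```

```text
[597.71   2.37  -0.1   70.36  47.46  37.82 104.51  80.93]
[[-1.8, -0.0], [-1.9, -0.2], [0.4, -0.2], [-0.4, 0.4], [0.6, -1.4], [0.2, -1.5], [1.8, 1.1], [-0.1, -0.1], [0.1, 1.7], [0.2, 1.1], [-0.3, -4.0], [0.5, 2.9], [-0.7, -0.6], [-0.5, 0.2], [-0.6, -1.4], [0.1, 1.1], [1.2, 3.4], [-0.6, -0.6], [0.2, -0.1], [0.8, -0.4], [-0.5, 0.5], [-0.1, 0.0], [-0.4, 0.5]]
lidend [ 581.7  -153.63   78.  ] dl [452.65  71.54  33.  ] dr [464.41 -38.23  33.  ]
bottle [ 464.56 -153.11   68.  ] [ 465.65 -152.85   68.  ] jar [ 380.17 -146.78   87.  ] [ 382.23 -143.61   87.  ]
pen [382.55 112.74   8.  ] [358.54  -4.56   8.  ]
```

Fit: chest at (598, 2), yaw about −0.10. The openings are about 70 mm (left drawer), 47 mm (right drawer) and 38–42 mm (lid). The monitor's top edge is at z≈340–375 and y≈250, so I'll lift over it with the claw shut.

Request:
arm_command(targets=[[0,0,-2,0],[0,0,-4,0],[0,0,-6,-4],[0,0,-8,-8],[0,0,-8.5,-8],[0,0,-8.5,-8]], claw=0, newtons=10)

```text
time_s: 0.85
tcp_pos: [130.1, 534.6, 460.8]
tcp_rot: [3.141, 0.0, 3.042]
wrist_force: [-0.8, -0.1, -0.3]
finger_gap: 37.4
```

```bash
cat > go.py <<'E'
import sys
from bench import r
from fit import *
np.set_printoptions(suppress=True,precision=2)
from scipy.spatial.transform import Rotation as R
o=r.get_obs();Rt=R.from_euler('xyz',o['tcp_rot']).as_matrix()
p=s.x
for name,q in dict(preL=(-81-p[3]-24,54,33),homeL=(-89,54,33),preR=(-81-p[4]-24,-54,33),homeR=(-89,-54,33),preLid=(0,-119-p[5]-30,72),homeLid=(0,-131.5,72)).items():
    w=W(p,q);print(name,w,'units',Rt.T@(w-o['tcp_pos'])/30)
print(o['time_s'],o['tcp_pos'],o['tcp_rot'],o['wrist_force'],o['finger_gap'])
a=p[2];d=o['tcp_pos'][:2]-p[:2];print('chest frame',d@[np.cos(a),np.sin(a)],d@[-np.sin(a),np.cos(a)],'yaw wanted',np.pi+p[2])
E
python3 go.py
```

```text
preL [428.78  73.99  33.  ] units [-11.42 -14.3   14.25]
homeL [514.69  65.17  33.  ] units [-14.3  -14.31  14.25]
preR [440.53 -35.78  33.  ] units [-12.18 -17.91  14.24]
homeR [503.66 -42.26  33.  ] units [-14.29 -17.91  14.24]
preLid [ 578.63 -183.47   72.  ] units [-17.25 -22.35  12.94]
homeLid [ 584.28 -128.44   72.  ] units [-17.25 -20.5   12.94]
0.85 [130.15 534.55 460.77] [3.14 0.   3.04] [-0.78 -0.08 -0.31] 37.397966333363776
chest frame -519.4643206555561 481.6544423874449 yaw wanted 3.039293586547303
```

Request:
arm_command(targets=[[-1,-1.25,0,0],[-2,-2.5,0,0],[-3,-3.75,0,0],[-4,-5,0,0],[-5,-6.25,0,0],[-6,-7.5,0,0],[-7,-8.75,0,0],[-8,-10,0,0]])

```text
time_s: 1.85
tcp_pos: [339.6, 210.6, 458.9]
tcp_rot: [-3.14, -0.002, 3.042]
wrist_force: [0.3, 1.0, -0.8]
finger_gap: 0.5
```

Request:
arm_command(targets=[[-1,-1.25,0,0],[-2,-2.5,0,0],[-3,-3.75,0,0],[-3.4,-4.3,0,0],[-3.4,-4.3,0,0],[-3.4,-4.3,0,0]])

```text
time_s: 2.6
tcp_pos: [427.6, 74.2, 459.8]
tcp_rot: [-3.142, -0.001, 3.043]
wrist_force: [0.4, 0.4, 1.4]
finger_gap: 0.7
```

```bash
python3 go.py
```

```text
preL [428.78  73.99  33.  ] units [-0.05 -0.   14.23]
homeL [514.69  65.17  33.  ] units [-2.93 -0.01 14.23]
preR [440.53 -35.78  33.  ] units [-0.81 -3.6  14.23]
homeR [503.66 -42.26  33.  ] units [-2.92 -3.61 14.23]
preLid [ 578.63 -183.47   72.  ] units [-5.87 -8.05 12.92]
homeLid [ 584.28 -128.44   72.  ] units [-5.88 -6.2  12.92]
2.6 [427.57  74.19 459.84] [-3.14 -0.    3.04] [0.45 0.35 1.36] 0.6684255391451409
chest frame -176.58503731494437 54.069511162158896 yaw wanted 3.039293586547303
```

Request:
arm_command(targets=[[0,0,2,0],[0,0,4,0],[0,0,6,0],[0,0,8,0],[0,0,10,0],[0,0,11.5,0],[0,0,12.5,0],[0,0,12.5,0]])

```text
time_s: 3.6
tcp_pos: [426.5, 74.3, 84.2]
tcp_rot: [-3.141, -0.004, 3.044]
wrist_force: [-0.0, 0.9, 1.0]
finger_gap: 0.4
```

```bash
cat > pic.py <<'E'
import sys,cv2
from bench import r
k=sys.argv[1]
a=r.camera('top')['img'][100:270,165:325,::-1];b=r.camera('scene')['img'][95:305,135:355,::-1]
cv2.imwrite(f'pics/{k}.png',cv2.hconcat([cv2.resize(a,(452,480),interpolation=2),cv2.resize(b,None,fx=1.0,fy=1.0) if 0 else cv2.resize(b,(346,480)[:1]+(480,),interpolation=2)]))
E
python3 pic.py c1
```

```text
(no output)
```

View pics/c1.png

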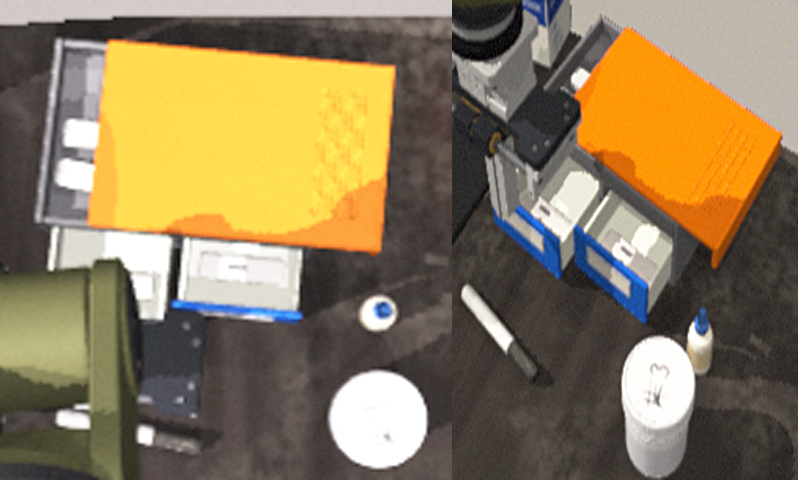

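The left drawer's front and the pen are hidden by the arm in the top crop. The scene crop shows the closed fingers at about (510,205) over the left drawer front, which fits with a tip at z=84. I'll descend gently and check the force.

Request:
arm_command(targets=[[0,0,0.6,0],[0,0,1.2,0],[0,0,1.65,0],[0,0,1.65,0]])

```text
time_s: 4.2
tcp_pos: [427.9, 73.7, 36.1]
tcp_rot: [-3.142, -0.0, 3.043]
wrist_force: [-0.3, 0.4, 1.5]
finger_gap: 0.6
```

Request:
arm_command(targets=[[-0.15,0,0,0],[-0.3,0,0,0],[-0.45,0,0,0],[-0.6,0,0,0],[-0.75,0,0,0],[-0.9,0,0,0]])

```text
time_s: 4.95
tcp_pos: [455.0, 70.9, 35.9]
tcp_rot: [-3.142, -0.0, 3.042]
wrist_force: [-2.1, 0.3, 1.3]
finger_gap: 0.3
```

Request:
arm_command(targets=[[-0.2,0,0,0],[-0.4,0,0,0],[-0.6,0,0,0],[-0.8,0,0,0],[-1.0,0,0,0],[-1.2,0,0,0],[-1.4,0,0,0],[-1.55,0,0,0]])

```text
time_s: 5.95
tcp_pos: [501.4, 66.3, 35.9]
tcp_rot: [-3.142, -0.0, 3.042]
wrist_force: [-2.8, -1.3, 0.9]
finger_gap: 0.8
```

Request:
arm_command(targets=[[-0.06,0,0,0],[-0.12,0,0,0],[-0.18,0,0,0],[-0.24,0,0,0],[-0.3,0,0,0]])

```text
time_s: 6.58
tcp_pos: [510.1, 65.4, 35.9]
tcp_rot: [-3.142, -0.0, 3.042]
wrist_force: [-3.1, -1.2, -0.3]
finger_gap: 0.6
```

Request:
arm_command(targets=[[-0.04,0,0,0],[-0.08,0,0,0],[-0.12,0,0,0],[-0.12,0,0,0]])

```text
time_s: 7.08
tcp_pos: [513.8, 65.1, 36.0]
tcp_rot: [3.141, 0.0, 3.042]
wrist_force: [-1.4, -1.0, -0.5]
finger_gap: 0.4
```

Request:
arm_command(targets=[[-0.03,0,0,0],[-0.06,0,0,0],[-0.06,0,0,0]])

```text
time_s: 7.45
tcp_pos: [513.8, 65.2, 35.9]
tcp_rot: [-3.141, -0.004, 3.043]
wrist_force: [-14.9, -0.2, 10.9]
finger_gap: 0.6
```

The left drawer is against its stop: 15 N at x=513.8, where I predicted 514.7. Next I'll back off and shift to the right drawer.

Request:
arm_command(targets=[[0.5,0,0,0],[1.2,0,0,0],[1.9,0,0,0],[2.3,0,0,0],[2.3,-1.2,0,0],[2.3,-2.4,0,0],[2.3,-3.6,0,0],[2.3,-3.6,0,0]])

```text
time_s: 8.45
tcp_pos: [436.4, -37.3, 36.2]
tcp_rot: [-3.141, 0.001, 3.04]
wrist_force: [-0.0, 0.2, 0.4]
finger_gap: 0.7
```

```bash
python3 go.py
```

```text
preL [428.78  73.99  33.  ] units [0.63 3.66 0.11]
homeL [514.69  65.17  33.  ] units [-2.25  3.66  0.11]
preR [440.53 -35.78  33.  ] units [-0.13  0.06  0.11]
homeR [503.66 -42.26  33.  ] units [-2.25  0.06  0.11]
preLid [ 578.63 -183.47   72.  ] units [-5.21 -4.37 -1.19]
homeLid [ 584.28 -128.44   72.  ] units [-5.22 -2.52 -1.19]
8.45 [436.37 -37.26  36.2 ] [-3.14  0.    3.04] [-0.01  0.16  0.43] 0.6624745813041822
chest frame -156.44860824541803 -55.89267477117224 yaw wanted 3.039293586547303
```

Request:
arm_command(targets=[[-0.15,0,0,0],[-0.3,0,0,0],[-0.45,0,0,0],[-0.6,0,0,0],[-0.75,0,0,0],[-0.9,0,0,0],[-1.1,0,0,0],[-1.3,0,0,0]])

```text
time_s: 9.45
tcp_pos: [475.1, -39.5, 35.8]
tcp_rot: [3.141, -0.0, 3.042]
wrist_force: [-2.4, 2.5, -0.1]
finger_gap: 1.0
```

Request:
arm_command(targets=[[-0.15,0,0,0],[-0.3,0,0,0],[-0.45,0,0,0],[-0.55,0,0,0],[-0.63,0,0,0],[-0.7,0,0,0],[-0.76,0,0,0],[-0.82,0,0,0]])

```text
time_s: 10.45
tcp_pos: [499.4, -42.1, 36.0]
tcp_rot: [-3.141, -0.0, 3.042]
wrist_force: [-2.1, 0.5, -1.4]
finger_gap: 0.2
```

Request:
arm_command(targets=[[-0.04,0,0,0],[-0.08,0,0,0],[-0.08,0,0,0]])

```text
time_s: 10.82
tcp_pos: [501.9, -42.3, 36.0]
tcp_rot: [-3.142, 0.0, 3.042]
wrist_force: [-0.9, -0.4, -0.6]
finger_gap: 0.7
```

Request:
arm_command(targets=[[-0.04,0,0,0],[-0.08,0,0,0],[-0.08,0,0,0]])

```text
time_s: 11.2
tcp_pos: [502.8, -42.4, 36.0]
tcp_rot: [-3.142, -0.003, 3.043]
wrist_force: [-14.0, 1.2, 9.4]
finger_gap: 0.3
```

The right drawer is against its stop too. Next is the lid: rise, cross, and come down outside its end.

Request:
arm_command(targets=[[0.5,0,0,0],[1.0,0,-0.5,0],[1.0,0,-2.3,0],[1.0,0,-4,0],[0.3,-1,-5.3,0],[-0.8,-2.3,-5.3,0],[-2,-3.6,-5.3,0],[-2.8,-4.6,-5.3,0]])

```text
time_s: 12.2
tcp_pos: [575.2, -189.9, 195.1]
tcp_rot: [-3.141, 0.001, 3.042]
wrist_force: [-0.5, 0.6, 1.0]
finger_gap: 0.6
```

Request:
arm_command(targets=[[0,0,0,0],[0,0,0,0]])

```text
time_s: 12.45
tcp_pos: [573.9, -187.7, 194.9]
tcp_rot: [3.141, 0.0, 3.042]
wrist_force: [-1.3, -1.4, 0.4]
finger_gap: 0.6
```

```bash
python3 go.py|tail -4; python3 pic.py c2
```

```text
preLid [ 578.63 -183.47   72.  ] units [-0.14  0.15  4.1 ]
homeLid [ 584.28 -128.44   72.  ] units [-0.15  2.    4.1 ]
12.45 [ 573.92 -187.69  194.95] [3.14 0.   3.04] [-1.31 -1.37  0.45] 0.5506378733271748
chest frame -4.255635215451982 -191.49381160675867 yaw wanted 3.039293586547303
```

View pics/c2.png

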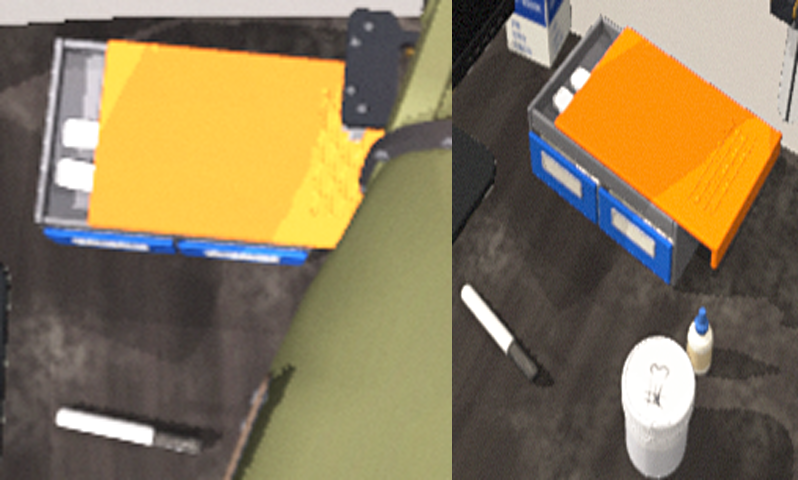

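Both drawers look flush, and the bottle, jar and pen are unmoved. Descending beside the lid's end.

Request:
arm_command(targets=[[-0.1,0,1.3,0],[-0.1,0,2.6,0],[-0.1,0,3.5,0],[-0.1,0,4.1,0],[-0.1,0,4.1,0]])

```text
time_s: 13.18
tcp_pos: [576.7, -187.9, 71.5]
tcp_rot: [3.141, -0.001, 3.043]
wrist_force: [0.7, -0.4, 0.6]
finger_gap: 0.8
```

Request:
arm_command(targets=[[0,0.15,0,0],[0,0.3,0,0],[0,0.45,0,0],[0,0.6,0,0],[0,0.75,0,0],[0,0.9,0,0],[0,1.05,0,0]])

```text
time_s: 14.05
tcp_pos: [580.2, -157.0, 72.1]
tcp_rot: [-3.141, 0.0, 3.042]
wrist_force: [-0.4, -2.3, 1.1]
finger_gap: 0.1
```

Request:
arm_command(targets=[[0,0.12,0,0],[0,0.24,0,0],[0,0.36,0,0],[0,0.46,0,0],[0,0.55,0,0],[0,0.63,0,0],[0,0.7,0,0],[0,0.76,0,0]])

```text
time_s: 15.05
tcp_pos: [582.4, -134.3, 71.9]
tcp_rot: [-3.142, 0.0, 3.042]
wrist_force: [0.5, -2.2, 1.1]
finger_gap: 0.5
```

Request:
arm_command(targets=[[0,0.05,0,0],[0,0.1,0,0],[0,0.15,0,0],[0,0.15,0,0]])

```text
time_s: 15.55
tcp_pos: [582.7, -129.7, 71.8]
tcp_rot: [3.141, -0.001, 3.043]
wrist_force: [1.0, -0.1, 1.1]
finger_gap: 0.6
```

Request:
arm_command(targets=[[0,0.04,0,0],[0,0.08,0,0],[0,0.08,0,0]])

```text
time_s: 15.92
tcp_pos: [583.0, -127.3, 71.8]
tcp_rot: [3.141, -0.0, 3.043]
wrist_force: [-0.7, -1.2, -0.5]
finger_gap: 0.8
```

Request:
arm_command(targets=[[0,0.04,0,0],[0,0.08,0,0],[0,0.12,0,0],[0,0.12,0,0]])

```text
time_s: 16.42
tcp_pos: [583.2, -125.3, 71.9]
tcp_rot: [-3.139, -0.0, 3.042]
wrist_force: [-2.0, -11.7, -1.8]
finger_gap: 0.5
```

Request:
arm_command(targets=[[0,0.05,0,0],[0,0.05,0,0],[0,0.05,0,0]])

```text
time_s: 16.8
tcp_pos: [583.1, -125.2, 71.9]
tcp_rot: [-3.138, -0.0, 3.042]
wrist_force: [-2.9, -21.1, -1.7]
finger_gap: 0.2
```

Request:
arm_command(targets=[[0,-0.5,0,0],[0,-1.3,0,0],[0,-2,0,0],[0,-2,-1.8,0],[0,-2,-3.6,0],[0,-2,-5.4,0],[0,-2,-6,0],[0,-2,-6,0]])

```text
time_s: 17.8
tcp_pos: [577.8, -182.4, 252.2]
tcp_rot: [-3.141, 0.001, 3.042]
wrist_force: [0.5, -0.5, -0.4]
finger_gap: 0.4
```

```bash
python3 pic.py c3; python3 go.py | tail -2
```

```text
17.9 [ 577.19 -182.1   249.92] [ 3.14 -0.    3.04] [ 0.43  0.49 -0.37] 0.80348568515508
chest frame -1.5725906560469651 -185.60210557040438 yaw wanted 3.039293586547303
```

View pics/c3.png

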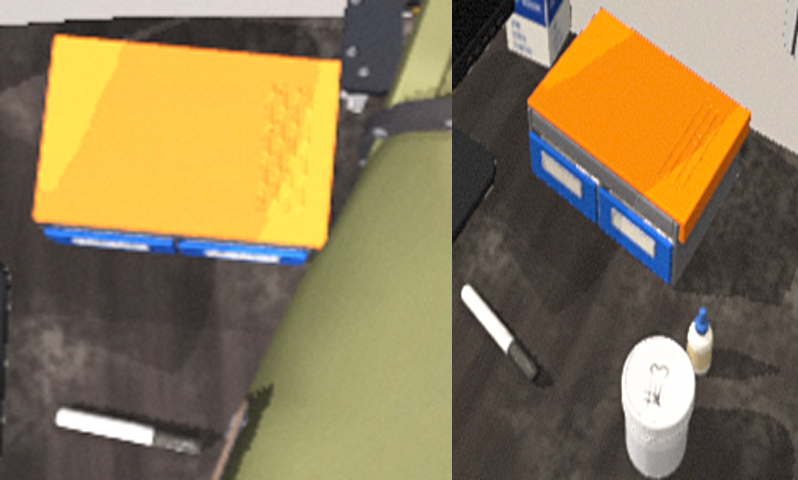

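The lid covers the chest fully, from (52,37) to (340,60) in the top crop. Both drawers are flush, and the pen, jar and bottle haven't moved. Handing in.

```bash
python3 -c "
from bench import r
print(r.sign_off())"
```

```text
the job is handed in; nothing more can be done
None
```

The chest is closed: both blue drawers are fully home and the orange lid is fully shut. I handed the job in at about 18 s on the robot's clock, against the 51 s limit.

I lifted the arm over the monitor and used the closed fingertips, pushing the left drawer, then the right drawer, then the lid. I slowed each push near its end and stopped when the part met its hard stop:

| Part | Force at the stop | Fingertip position vs. predicted |
|---|---|---|
| Left drawer | 15 N, with 11 N vertical | about 1 mm short |
| Right drawer | 14 N, with 9 N vertical | about 1 mm short |
| Lid | 21 N | about 3 mm further |

- **Lid mismatch:** I put the 3 mm down to error in my estimate of the finger thickness and the chest fit. The lid did not move under a further push while the force rose from 12 to 21 N.
- **Final check:** the last pictures show the lid covering the chest and both drawers flush. The bottle, jar and pen look unmoved by eye. I did not re-measure them, and the arm hid the bottle and jar in the last top view. The arm was clear of everything, with wrist force below 1 N.

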